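Reset the tripped breaker and restart the extractor

TASK

One of the three breakers on the steel plate has tripped: its orange pin stands up, and the white key deep in its well has come up. With a fingertip, reach into that well and press the key fully in, leaving the other two breakers alone; then press the green start button on the loose control station fully down and let it go. Only press: do not lift or shove the station about, do not press the red button, and do not disturb the whetstone, collet and calipers lying around.

Things in the scene. Friction and masses are not known exactly. Their poses are not given: they have to be found in the camera images.
- breaker_1: the TRIPPED breaker (the three trade places on the plate): grey block 96x60x56 mm (x,y,z) on a 10 mm plate fixed to the table; top 66 mm above table. Origin: centre of underside, z up. Round well 46 mm across in its top at x=+14, y=0 mm, white key deep in it. At x=-34 mm an orange pin, 11 mm across, only shows the state (not pressable): 7 mm proud = tripped; hidden = set.
- breaker_2: breaker that is set, to be left alone: grey block 96x60x56 mm (x,y,z) on a 10 mm plate fixed to the table; top 66 mm above table. Origin: centre of underside, z up. Round well 46 mm across in its top at x=+14, y=0 mm, white key deep in it. At x=-34 mm an orange pin, 11 mm across, only shows the state (not pressable): 7 mm proud = tripped; hidden = set.
- breaker_3: breaker that is set, to be left alone: grey block 96x60x56 mm (x,y,z) on a 10 mm plate fixed to the table; top 66 mm above table. Origin: centre of underside, z up. Round well 46 mm across in its top at x=+14, y=0 mm, white key deep in it. At x=-34 mm an orange pin, 11 mm across, only shows the state (not pressable): 7 mm proud = tripped; hidden = set.
- key_1_top (a point): centre of the top of the white key (28 mm across) of breaker 1; moves with the key. 18 mm below the well's rim (48 mm above the table) when tripped, 26 mm below it (40 mm above the table) when fully in. The well is 46 mm across and 9 mm wider than the key all round.
- key_2_top (a point): centre of the top of the white key (28 mm across) of breaker 2; moves with the key. 18 mm below the well's rim (48 mm above the table) when tripped, 26 mm below it (40 mm above the table) when fully in. The well is 46 mm across and 9 mm wider than the key all round.
- key_3_top (a point): centre of the top of the white key (28 mm across) of breaker 3; moves with the key. 18 mm below the well's rim (48 mm above the table) when tripped, 26 mm below it (40 mm above the table) when fully in. The well is 46 mm across and 9 mm wider than the key all round.
- key_1 (a joint): key of breaker 1 in m: 0 = tripped (up), 0.008 = fully in (set). Slides straight down, stays where it is left (about 2.5 N to move it, then a hard stop), no spring.
- key_2 (a joint): key of breaker 2 in m: 0 = tripped (up), 0.008 = fully in (set). Slides straight down, stays where it is left (about 2.5 N to move it, then a hard stop), no spring.
- key_3 (a joint): key of breaker 3 in m: 0 = tripped (up), 0.008 = fully in (set). Slides straight down, stays where it is left (about 2.5 N to move it, then a hard stop), no spring.
- station: loose control station, grey box with a black face, 80 x 130 mm (x, y), face 37 mm above the table, about 0.9 kg, on rubber feet. Origin: centre of its underside, z up. Green start button at y = +33 mm, red stop button at y = -33 mm, both at x = 0, 66 mm apart.
- start_top (a point): centre of the top of the green start button, 28 mm across, 59 mm above the table when out; moves with the button
- start (a joint): green start button in m: 0 = out, 0.006 = fully down; a spring returns it; fully down takes about 4 N
- stop (a joint): red stop button in m: 0 = out, 0.006 = fully down; a spring returns it
- whetstone: bystander: grey whetstone, 33 x 68 x 27 mm, loose; origin: centre of its underside
- collet: bystander: steel collet standing on end, 25 mm across, 40 mm tall, loose; origin: centre of its underside
- calipers: bystander: vernier calipers lying flat, 71 x 186 x 10 mm, loose; origin: centre of the underside
There are look-alikes about, which are no part of the job. What is shaped like the station but brown is not meant.

How it is judged:
By the outcome, as a careful person would: the job done as asked, in the order asked, and still so for the second after the job is handed in, with the robot touching nothing.
It also fails if it takes over 43 s, if anything falls off the work surface, if the arm or the gripper's body presses on something with over 40 N, if the wrist force passes 120 N, or if a joint passes its speed limit or range.

ROBOT

A 6-joint arm with a two-finger parallel gripper is mounted at the origin on a cart in front of the work surface, level with it; the furniture and walls round the work are solid. World frame = base frame: x ahead of the robot, y to its left, z up, the work surface at z = 0. Lengths are in m, angles in rad, forces in N, time in s.
With the tool pointing down it reaches from about 0.2 to 0.875 m from the base axis. Payload 3.4 kg.
Tool frame: the origin (TCP) lies midway between the tips of the shut fingers; the grasp point (between the pads) lies 19 mm behind it; z points along the fingers, x is the direction in which the jaws open and shut, and the axes are right-handed (so a half turn about z gives the same grasp; the last joint's range is limited). The gripper opens to 94 mm and grips with 3 to 60 N. Pads are 16 mm wide; open, the fingers measure 119 mm over their backs; the gripper's body (75 mm by 177 mm) begins 78 mm behind the grasp point.
Start: joints at [-1.38, 0.276, 1.505, -0, 1.361, -0.121], TCP at [0.176, -0.547, 0.205] pointing down, gripper open.
Joint ranges: [-2.89, 2.89], [-0.75, 2.08], [0.22, 2.7], [-1.18, 4.32], [0.11, 2.71], [-2.7, 2.7]. Speed limits (rad/s): [2.57, 2.57, 3.14, 3.14, 3.14, 3.14].

INTERFACE

Orientations are given as a rotation vector (axis times angle).
In Python, from rig import robot gives the robot as it stands. The module is installed in compiled form; this text tells all that it offers.
- The arm moves only by the tool drive_tool, never from a script. Its argument "targets" is one flat list of numbers, 4 for each row, row after row: the shift along the world's x, y, z in m, then the turn about the world's z in rad. A call has 1 to 5 rows; each row shifts and turns the pose as measured when the row begins; what a row does not reach is not made up. A row lasts 1/12 s, in which the tool goes at most 41.7 mm and 7.16 degrees, less where a joint would pass 70% of its speed; a pose out of reach is approached as far as the arm can. A call with a gripper value outside its range is refused whole. "fingers" is the opening, from 0 (shut) to 1 (fully open), set as the call begins (left out, the last holds). The fingers move at their own pace and stop on an object; the grip force is fixed at half the most. Time passes only in rows, so rows that do not move let the fingers close. It gives the time, the measured TCP pose, the force and the opening at its end, in the units of the state.
- robot.get_state(): the state, without advancing time (a new reading comes with each control period).
- robot.read_camera(name): name is "side" or "top"; returns (picture, depth): 420x560x3 uint8, red, green, blue; 420x560 float32, m along the optical axis (not along the pixel's ray), 0 where there is no reading.
- robot.calibration(name): a dict with "fov_y" (degrees; the focal length in pixels is half the picture's height over the tangent of half this angle, whatever the lens; pixels are square), "cx", "cy" (the principal point, pixels), "world_to_cam" (4x4, takes a point from world to camera coordinates). Camera axes: x right, y up, looking along -z (the intrinsics and any distortion apply to the point x, -y, -z); pixel columns grow to the right and rows downward; lengths in m; the calibration is good to about 2 mm. A picture is of the moment at which its call begins. calibration takes no time and is no camera call.
- robot.job_done(): hands the job in, once; it reports no verdict.
The state is a dict: "time": time; "qpos": joint angles; "joint_vel": joint speeds; "joint_efforts": joint torques, N m; "ee_pos": TCP position; "orientation": TCP orientation; "wrist_force": force on the tool from outside, world axes, zero at the start; "moment": the same for the moment, N m; "finger_gap": opening from 0.0 (shut) to 1.0 (fully open).
Only numpy, scipy, OpenCV 4.12 (cv2) and the standard library are available. Lean on these libraries where they do the work, as an engineer would, in place of code of your own. Each camera call takes 0.05 s, during which the arm holds its last target.

## Working session

There is one attempt and no reset: what is moved stays moved. The work goes in short steps, Python scripts to look and compute and a tool call to move; the robot and the scene stay as the last step left them, time stands still between calls to the robot, and variables do not carry over. Pictures are saved under pics/ and viewed, and the job is handed in when it is done.

Besides the shell and the picture viewer there is one more tool, called as name(argument=value, ...) on one line, values as JSON. drive_tool: Moves the arm, as the interface text tells. Its arguments: {"type":"object","properties":{"targets":{"type":"array"},"fingers":{"type":"number"}},"required":["targets"]}

```bash
mkdir -p pics
cat > h.py <<'E'
import numpy as np, cv2
from rig import robot
def grab():
    d={}
    for n in("side","top"):
        im,dp=robot.read_camera(n); d[n]=(im,dp); np.savez(f"{n}.npz",im=im,dp=dp)
    return d
def load(n):
    z=np.load(f"{n}.npz"); return z['im'],z['dp']
E
python3 - <<'E'
from h import *
d=grab()
for n in d:
    cv2.imwrite(f"pics/{n}0.png",d[n][0][:,:,::-1]); c=robot.calibration(n); print(n,{k:(np.round(v,4).tolist() if hasattr(v,'shape') else v) for k,v in c.items()})
print(robot.get_state())
E
```

```text
side {'fov_y': 48.04481738864639, 'cx': 279.1822833274076, 'cy': 209.90764765922196, 'world_to_cam': [[-0.8781, -0.4784, -0.0004, 0.4178], [0.2725, -0.5008, 0.8215, -0.2261], [-0.3932, 0.7213, 0.5702, -0.7698], [0.0, 0.0, 0.0, 1.0]]}
top {'fov_y': 50.608330420194555, 'cx': 278.3152441510887, 'cy': 200.60099919725286, 'world_to_cam': [[0.01, -0.9999, 0.0043, -0.0486], [0.9902, 0.0105, 0.1391, -0.5081], [-0.1392, 0.0029, 0.9903, -1.1439], [0.0, 0.0, 0.0, 1.0]]}
{'time': 0.1, 'qpos': array([-1.37998019e+00,  2.76572270e-01,  1.50596510e+00,  3.02936986e-06,
        1.36069507e+00, -1.21022697e-01]), 'joint_vel': array([ 0.00160353, -0.00240409, -0.00510332,  0.0021606 , -0.00128804,
        0.00080096]), 'joint_efforts': array([ 1.25448682e-03, -4.05457234e+01, -2.37780923e+01,  7.03463866e-02,
        2.99695402e-02, -4.59559055e-05]), 'ee_pos': array([ 0.17630614, -0.54679339,  0.20468464]), 'orientation': array([-2.53855091e+00,  1.84887019e+00,  1.87994093e-03]), 'wrist_force': array([-0.37552377,  0.49585074,  0.24048042]), 'moment': array([-0.02041178, -0.06939373, -0.00808734]), 'finger_gap': 1.0003172877555133}
```

View pics/top0.png

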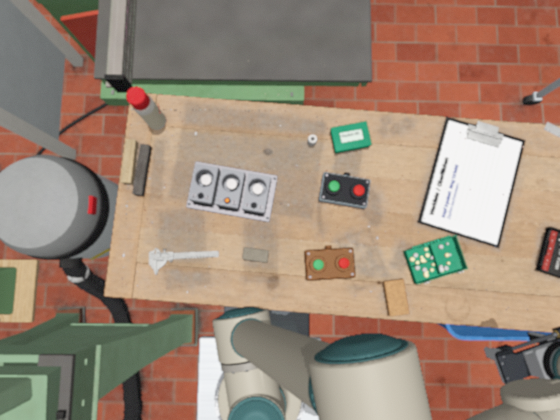

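View pics/side0.png

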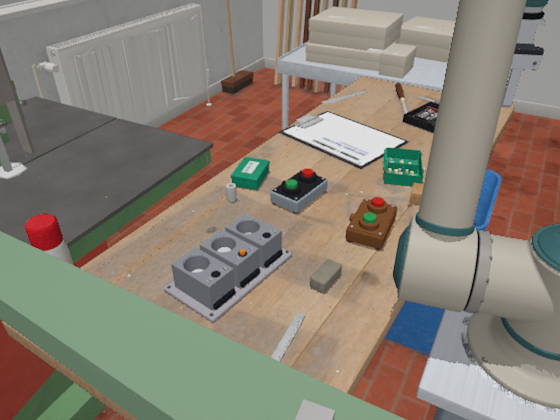

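The top view shows the middle breaker tripped, with its orange pin at about (228,200) and its well at (231,183). The black-faced station has its green button at (334,186). The brown look-alike is at (330,263).

```bash
cat >> h.py <<'E'
def K(n):
    c=robot.calibration(n); f=210/np.tan(np.radians(c['fov_y'])/2); return f,c['cx'],c['cy'],np.array(c['world_to_cam'])
def plane(n,u,v,z):
    f,cx,cy,T=K(n); R=T[:3,:3]; o=-R.T@T[:3,3]; r=R.T@np.array([(u-cx)/f,-(v-cy)/f,-1]); s=(z-o[2])/r[2]; return o+s*r
def bydepth(n,u,v,d):
    f,cx,cy,T=K(n); p=np.array([(u-cx)/f*d,-(v-cy)/f*d,-d]); return T[:3,:3].T@(p-T[:3,3])
def proj(n,p):
    f,cx,cy,T=K(n); q=T[:3,:3]@np.array(p)+T[:3,3]; return cx+f*q[0]/-q[2], cy-f*q[1]/-q[2]
def blobs(n,lo,hi,mina=8):
    im,dp=load(n); hsv=cv2.cvtColor(im,cv2.COLOR_RGB2HSV); m=cv2.inRange(hsv,lo,hi)
    k,l,s,c=cv2.connectedComponentsWithStats(m); return [(s[i,4],c[i].round(2),np.median(dp[l==i]).round(4),s[i,:4].tolist()) for i in range(1,k) if s[i,4]>=mina]
E
python3 - <<'E'
from h import *
for n,(x0,y0,x1,y1) in {"top":(180,155,380,285),"side":(150,150,410,310)}.items():
    im,_=load(n); c=im[y0:y1,x0:x1,::-1]; cv2.imwrite(f"pics/{n}z.png",cv2.resize(c,None,fx=4 if n=="top" else 3,fy=4 if n=="top" else 3,interpolation=cv2.INTER_CUBIC))
def show(n,name,lo,hi,z):
    for a,c,d,b in blobs(n,lo,hi):
        if 180<c[0]<400 and 150<c[1]<300: print(n,name,a,c,d,b,'plane',plane(n,*c,z).round(4),'depth',bydepth(n,*c,d).round(4))
for n in("top","side"):
    show(n,'orange',(5,150,120),(20,255,255),.073)
    show(n,'green',(50,150,60),(80,255,255),.059)
    show(n,'red',(0,190,120),(4,255,255),.059)
E
```

```text
top orange 10 [226.8 200. ] 1.1413 [225, 199, 4, 3] plane [0.5034 0.0892 0.073 ] depth [0.5034 0.0892 0.0731]
top orange 21 [346.57 262.81] 1.1434 [342, 257, 8, 12] plane [ 0.3466 -0.217   0.073 ] depth [ 0.3467 -0.2206  0.0499]
top orange 8 [338.88 260.62] 1.1425 [338, 258, 4, 7] plane [ 0.3519 -0.1976  0.073 ] depth [ 0.3521 -0.2006  0.0515]
side orange 132 [237.96 154.52] 3.0004 [226, 149, 24, 12] plane [ 0.7108 -0.2184  0.073 ] depth [ 1.6322 -1.5734 -0.7961]
side orange 81 [218.26 155.54] 2.9914 [212, 151, 15, 11] plane [ 0.7506 -0.1908  0.073 ] depth [ 1.7358 -1.5037 -0.7971]
side orange 82 [222.84 165.27] 2.8894 [213, 161, 20, 10] plane [ 0.7132 -0.1557  0.073 ] depth [ 1.6399 -1.4141 -0.7976]
side orange 56 [200.09 172.12] 2.8191 [192, 166, 18, 13] plane [ 0.7414 -0.1036  0.073 ] depth [ 1.7115 -1.2784 -0.7966]
side orange 19 [211.11 171.37] 2.8238 [208, 169, 8, 5] plane [ 0.7209 -0.1187  0.073 ] depth [ 1.6573 -1.3154 -0.7953]
side orange 153 [198.98 181.58] 2.7332 [187, 174, 24, 16] plane [ 0.7183 -0.0681  0.073 ] depth [ 1.6538 -1.1893 -0.7984]
side orange 485 [372.92 216.
[... 1044 characters left out ...]
reen 96 [291.11 183.6 ] 1.0824 [285, 179, 13, 10] plane [ 0.5426 -0.1798  0.059 ] depth [ 0.5438 -0.1822  0.0573]
side green 13 [385.62 181.08] 1.1923 [384, 178, 6, 6] plane [ 0.356  -0.2939  0.059 ] depth [ 0.378  -0.3835  0.0048]
side green 9 [391.44 180.78] 1.1866 [390, 179, 5, 5] plane [ 0.3446 -0.3017  0.059 ] depth [ 0.3641 -0.386   0.0084]
side green 102 [369.07 217.67] 0.972 [363, 213, 13, 10] plane [ 0.3402 -0.1377  0.059 ] depth [ 0.3408 -0.1399  0.0574]
side red 68 [307.4 172.4] 1.1235 [302, 169, 12, 8] plane [ 0.5319 -0.2434  0.059 ] depth [ 0.5329 -0.2455  0.0577]
side red 91 [377.54 201.88] 1.0213 [372, 198, 12, 9] plane [ 0.344  -0.2021  0.059 ] depth [ 0.3449 -0.2055  0.0567]
```

View pics/topz.png

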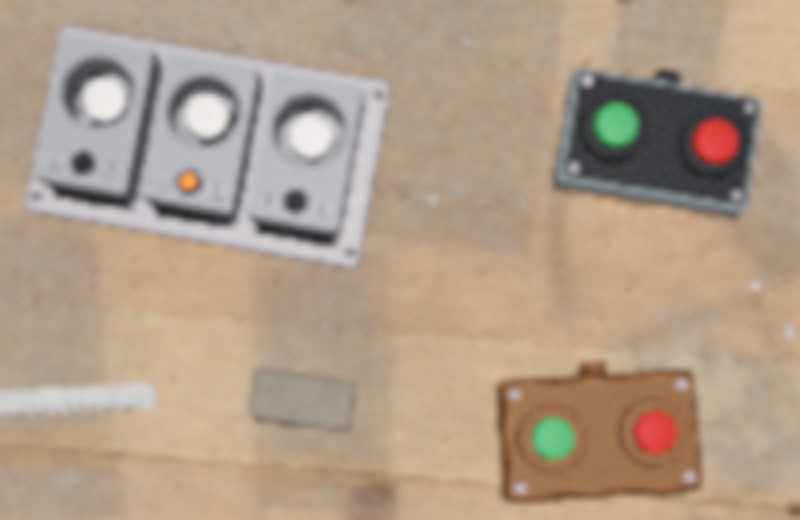

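View pics/sidez.png

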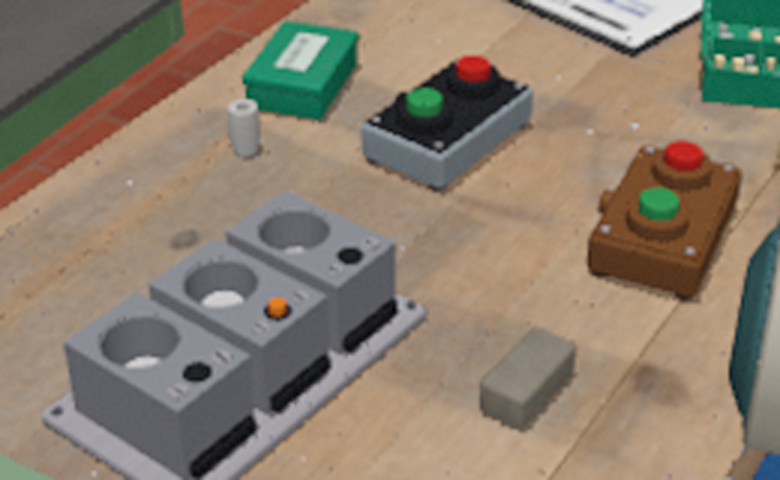

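Run:
```python
from h import *
def show(n,name,lo,hi,z,box,mina=15):
    for a,c,d,b in blobs(n,lo,hi,mina):
        if box[0]<c[0]<box[2] and box[1]<c[1]<box[3]: print(n,name,a,c,b,'plane',plane(n,*c,z).round(4),'depth',bydepth(n,*c,d).round(4))
show('top','green',(50,90,60),(85,255,255),.059,(300,170,380,290))
show('side','green',(50,90,60),(85,255,255),.059,(280,170,390,240))
show('top','red',(170,120,100),(180,255,255),.059,(300,170,380,290))
show('side','red',(174,120,100),(180,255,255),.059,(280,160,390,240))
show('top','orange',(5,110,100),(20,255,255),.073,(220,190,240,210),5)
show('top','white',(0,0,215),(180,30,255),.048,(185,160,280,210))
# rim (depth step): pixels in well: from top view world z<0.06 within block
for n,box in(("top",(185,155,285,225)),("side",(160,205,300,310))):
    im,dp=load(n); H=[]
    f,cx,cy,T=K(n); v,u=np.mgrid[0:420,0:560]; p=np.stack([(u-cx)/f*dp,-(v-cy)/f*dp,-dp],-1); w=(p-T[:3,3])@T[:3,:3]
    m=(abs(w[...,2]-.066)<.004)&(dp>0); mm=np.zeros_like(m); mm[box[1]:box[3],box[0]:box[2]]=m[box[1]:box[3],box[0]:box[2]]
    vis=(mm*255).astype(np.uint8); cs,hi=cv2.findContours(vis,cv2.RETR_CCOMP,cv2.CHAIN_APPROX_NONE)
    for c,h in zip(cs,hi[0]):
        a=cv2.contourArea(c)
        if h[3]>=0 and a>60:
            P=np.array([plane(n,*q[0],.066) for q in c]); (x,y),r=cv2.minEnclosingCircle((P[:,:2]*1000).astype(np.float32)); e=cv2.fitEllipse((P[:,:2]*1000).astype(np.float32)); print(n,'hole',a,x,y,r,e)
        elif h[3]<0 and a>300:
            P=np.array([plane(n,*q[0],.066) for q in c]); print(n,'block',a,cv2.minAreaRect((P[:,:2]*1000).astype(np.float32)))
    cv2.imwrite(f"pics/{n}mask.png",cv2.resize(vis[box[1]:box[3],box[0]:box[2]],None,fx=4,fy=4))
```

```text
top green 116 [333.59 185.59] [328, 180, 12, 12] plane [ 0.5464 -0.1875  0.059 ] depth [ 0.5468 -0.1878  0.0567]
top green 82 [317.79 264.27] [313, 260, 11, 10] plane [ 0.3422 -0.1456  0.059 ] depth [ 0.3422 -0.1457  0.058 ]
side green 110 [291.16 183.59] [285, 179, 13, 10] plane [ 0.5425 -0.1799  0.059 ] depth [ 0.544  -0.1828  0.057 ]
side green 117 [369.03 217.46] [363, 213, 13, 10] plane [ 0.3405 -0.1384  0.059 ] depth [ 0.3411 -0.1406  0.0574]
top orange 16 [226.5 200. ] [225, 198, 4, 5] plane [0.5034 0.0899 0.073 ] depth [0.5035 0.09   0.0724]
top white 71 [205.65 179.11] [201, 175, 10, 9] plane [0.5621 0.1494 0.048 ] depth [0.5637 0.1508 0.0394]
top white 71 [231.11 183.35] [227, 179, 9, 10] plane [0.5515 0.0818 0.048 ] depth [0.5517 0.082  0.0466]
top white 76 [257.32 188.34] [253, 184, 10, 10] plane [0.5389 0.0124 0.048 ] depth [0.5403 0.0128 0.0394]
top block 782.0 ((526.1256713867188, 14.813543319702148), (59.814727783203125, 96.3052749633789), 80.57844543457031)
top hole 281.5 538.4625244140625 13.950955390930176 28.523462295532227 ((539.528564453125, 12.996536254882812),
[... 791 characters left out ...]
2790527344 24.50615119934082 ((560.9230346679688, 153.16343688964844), (45.527099609375, 46.65703201293945), 105.83855438232422)
side block 1084.0 ((535.399169921875, 85.91861724853516), (63.92388916015625, 101.59738159179688), 80.11922454833984)
side hole 296.0 550.2250366210938 83.65877532958984 24.726932525634766 ((549.314453125, 84.1536636352539), (45.82540512084961, 46.7654914855957), 141.4051055908203)
side block 938.5 ((524.1892700195312, 17.10616111755371), (64.88041687011719, 101.00746154785156), 80.40352630615234)
side hole 249.5 537.3816528320312 14.029234886169434 24.96349334716797 ((537.6417236328125, 15.15347671508789), (44.743919372558594, 46.8162956237793), 133.9435272216797)
```

Run:
```python
from h import *
im,dp=load('top')
for u,v in[(190,325),(150,350),(100,370),(130,350),(100,320),(140,100),(130,150),(80,200),(250,110),(240,60),(85,50)]: print(u,v,bydepth('top',u,v,dp[v,u]).round(3))
im,dp=load('side')
for u,v in[(60,290),(200,350),(100,280),(400,400)]: print('s',u,v,bydepth('side',u,v,dp[v,u]).round(3))
```

```text
190 325 [ 0.082  0.322 -0.728]
150 350 [ 0.041  0.395 -0.397]
100 370 [ 0.044  0.449 -0.091]
130 350 [ 0.067  0.42  -0.255]
100 320 [ 0.089  0.73  -0.799]
140 100 [0.724 0.288 0.191]
130 150 [0.645 0.361 0.026]
80 200 [ 0.538  0.591 -0.208]
250 110 [0.77  0.039 0.001]
240 60 [0.903 0.067 0.034]
85 50 [ 1.146  0.703 -0.407]
s 60 290 [0.254 0.572 0.504]
s 200 350 [0.191 0.572 0.509]
s 100 280 [0.245 0.561 0.505]
s 400 400 [ 0.218 -0.375 -0.804]
```

drive_tool(targets=[0.01,0.0,0.03,0,0.02,0.02,0.02,0,0.02,0.03,0,0,0.02,0.035,0,0,0.02,0.035,0,0], fingers=0)

```text
time: 0.52
ee_pos: [0.2645, -0.4285, 0.2514]
orientation: [-2.527, 1.862, 0.01]
wrist_force: [1.1, 0.3, 0.6]
finger_gap: 0.679
```

drive_tool(targets=[0.019,0.034,0,0,0.019,0.034,0,0,0.019,0.034,0,0,0.019,0.034,0,0,0.019,0.034,0,0])

```text
time: 0.93
ee_pos: [0.3614, -0.2491, 0.2499]
orientation: [-2.522, 1.866, 0.013]
wrist_force: [0.4, -0.7, -0.7]
finger_gap: 0.328
```

drive_tool(targets=[0.019,0.034,0,0,0.019,0.034,0,0,0.019,0.034,0,0,0.019,0.034,0,0,0.019,0.034,0,0])

```text
time: 1.35
ee_pos: [0.4575, -0.0689, 0.249]
orientation: [-2.521, 1.868, 0.014]
wrist_force: [1.1, -0.9, -0.1]
finger_gap: 0.013
```

drive_tool(targets=[0.019,0.034,0,0,0.019,0.034,0,0,0.019,0.034,0,0,0.019,0.034,0,0,0,0,0,0])

```text
time: 1.77
ee_pos: [0.537, 0.0815, 0.2472]
orientation: [-2.525, 1.857, 0.018]
wrist_force: [-0.0, -1.0, 0.5]
finger_gap: 0.005
```

drive_tool(targets=[0.014,0.001,-0.03,0,0,0,-0.04,0,0,0,-0.04,0,0,0,-0.03,0,0,0,0,0])

```text
time: 2.18
ee_pos: [0.5522, 0.085, 0.1037]
orientation: [-2.531, 1.845, 0.01]
wrist_force: [-0.9, -0.7, -0.2]
finger_gap: 0.004
```

Run:
```python
from h import *
d=grab(); s=robot.get_state(); print(s['ee_pos'],s['wrist_force'],s['orientation'])
for n in d:
    print(n,proj(n,s['ee_pos']),proj(n,[.5506,.0825,.066]))
im=d['side'][0][200:310,170:310,::-1]; cv2.imwrite("pics/s1.png",cv2.resize(im,None,fx=5,fy=5,interpolation=cv2.INTER_CUBIC))
im=d['top'][0][150:230,170:300,::-1]; cv2.imwrite("pics/t1.png",cv2.resize(im,None,fx=6,fy=6,interpolation=cv2.INTER_CUBIC))
```

```text
[0.55614855 0.0851094  0.10881784] [0.13166003 0.60814016 0.29959149] [-2.52640379e+00  1.84268679e+00 -1.31181382e-03]
side (np.float64(218.53969235643524), np.float64(225.03844357950203)) (np.float64(223.43581000771542), np.float64(243.37664153923103))
top (np.float64(227.38986393056433), np.float64(177.1875704322518)) (np.float64(230.13670516242522), np.float64(182.44608790227403))
```

View pics/s1.png

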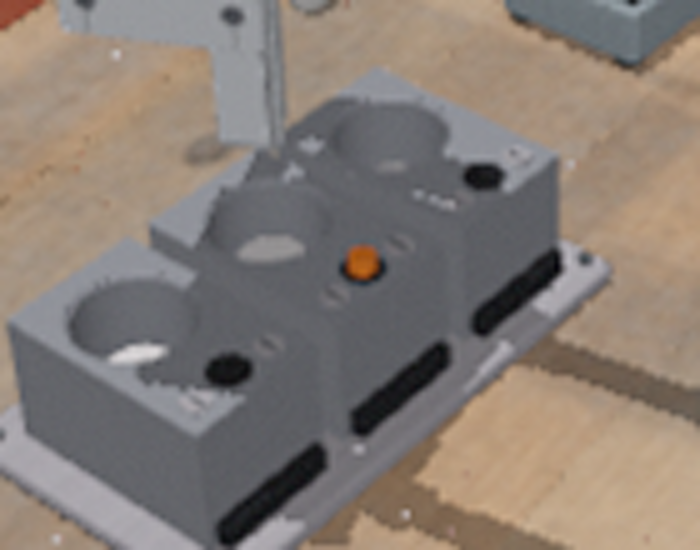

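View pics/t1.png

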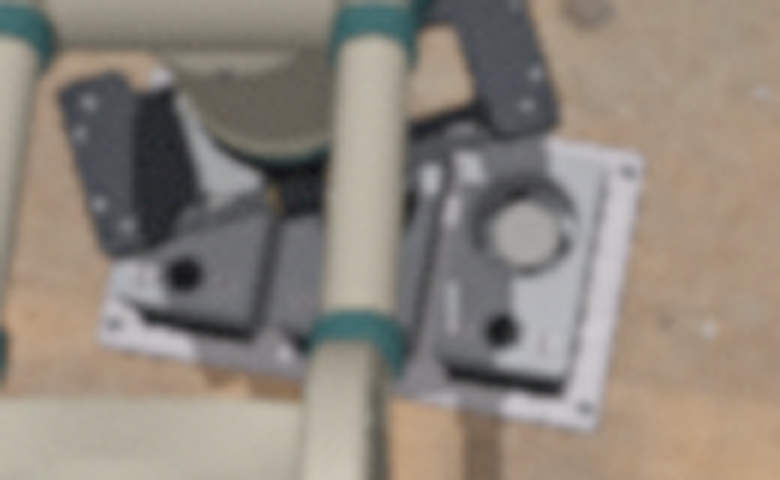

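Side view: the shut fingertips are at about (220,229), short of the rim centre at (224,244). The fingers are narrow for about 42 mm above the tip, so they clear the blocks at full depth. The top view is blocked by the arm.

drive_tool(targets=[0,0,0,0,-0.005,-0.002,-0.005,0,0,0,0,0,0,0,0,0])

```text
time: 2.62
ee_pos: [0.5561, 0.0819, 0.1113]
orientation: [-2.519, 1.839, -0.019]
wrist_force: [-0.4, 0.1, 0.6]
finger_gap: 0.006
```

drive_tool(targets=[0,0,0,0,0,0,0,0])

```text
time: 2.78
ee_pos: [0.5573, 0.0817, 0.1137]
orientation: [-2.516, 1.838, -0.025]
wrist_force: [0.4, -0.7, -0.2]
finger_gap: 0.004
```

drive_tool(targets=[-0.004,0,-0.008,0,-0.004,0,-0.008,0,-0.002,0,-0.008,0])

```text
time: 3.03
ee_pos: [0.5492, 0.0817, 0.091]
orientation: [-2.513, 1.835, -0.033]
wrist_force: [0.0, 0.5, 0.4]
finger_gap: 0.005
```

```bash
cat >> h.py <<'E'
def st():
    from scipy.spatial.transform import Rotation as R
    s=robot.get_state(); print('p',s['ee_pos'].round(4),'zax',R.from_rotvec(s['orientation']).as_matrix()[:,2].round(4),'F',s['wrist_force'].round(2),'v',s['joint_vel'].round(3),'q',s['qpos'].round(3),s['time'])
E
python3 -c "
from h import *
st()"
```

```text
p [0.5492 0.0817 0.091 ] zax [ 0.0348  0.0114 -0.9993] F [0.01 0.46 0.41] v [ 0.002  0.069  0.202  0.002 -0.269 -0.003] q [0.015 0.316 1.753 0.013 1.038 1.27 ] 3.0333
```

drive_tool(targets=[0,0,-0.006,0,0,0,-0.006,0,0,0,-0.003,0])

```text
time: 3.28
ee_pos: [0.546, 0.0818, 0.072]
orientation: [-2.516, 1.837, -0.027]
wrist_force: [0.4, 0.1, -0.7]
finger_gap: -0.0
```

```bash
python3 -c "
from h import *
st()"
```

```text
p [0.546  0.0818 0.072 ] zax [ 0.0294  0.0113 -0.9995] F [ 0.36  0.09 -0.74] v [ 0.003  0.045  0.056  0.    -0.099 -0.001] q [0.015 0.334 1.78  0.013 0.997 1.27 ] 3.2833
```

drive_tool(targets=[0.004,0.0005,-0.001,0,0.001,0,-0.001,0])

```text
time: 3.45
ee_pos: [0.5503, 0.0824, 0.0682]
orientation: [-2.517, 1.838, -0.023]
wrist_force: [0.1, -0.4, -0.0]
finger_gap: 0.006
```

Run:
```python
from h import *
d=grab(); st()
im=d['side'][0][200:310,170:310,::-1]; cv2.imwrite("pics/s2.png",cv2.resize(im,None,fx=5,fy=5,interpolation=cv2.INTER_CUBIC))
```

```text
p [0.55   0.0824 0.0683] zax [ 0.0261  0.0112 -0.9996] F [-0.15 -0.89 -0.09] v [-0.001 -0.01  -0.003 -0.003  0.005  0.   ] q [0.016 0.345 1.774 0.013 0.997 1.27 ] 3.55
```

View pics/s2.png

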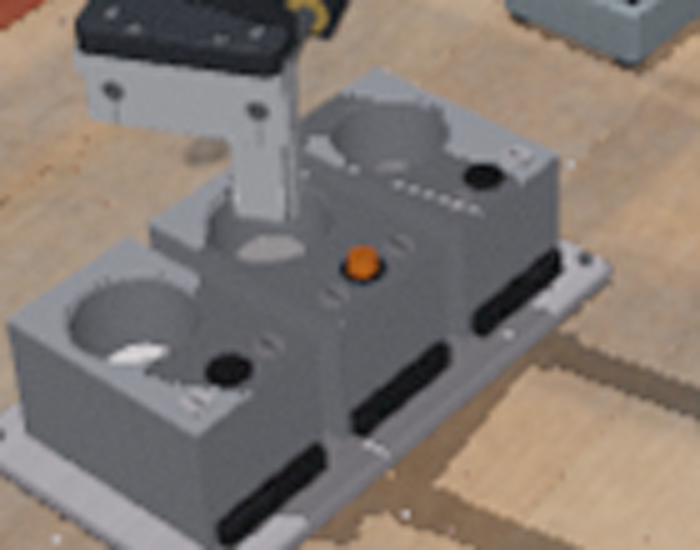

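Side view: the tip is over the middle of the tripped well, at crop (265,217) against a rim centre of (268,224). I'm going down.

drive_tool(targets=[0.0005,0,-0.006,0,0,0,-0.006,0,0,0,-0.004,0])

```text
time: 3.8
ee_pos: [0.5523, 0.0824, 0.0526]
orientation: [-2.516, 1.837, -0.027]
wrist_force: [-0.1, 0.1, -0.4]
finger_gap: 0.004
```

```bash
python3 -c "
from h import *
st()"
```

```text
p [0.5523 0.0824 0.0526] zax [ 0.0299  0.0113 -0.9995] F [-0.14  0.15 -0.41] v [ 0.001  0.057  0.061  0.001 -0.122 -0.002] q [0.016 0.364 1.791 0.013 0.957 1.27 ] 3.8
```

drive_tool(targets=[-0.001,0,-0.004,0,-0.0005,0,-0.004,0,0,0,-0.003,0])

```text
time: 4.05
ee_pos: [0.5515, 0.0824, 0.0407]
orientation: [-2.515, 1.836, -0.029]
wrist_force: [-1.0, 0.8, 2.6]
finger_gap: 0.005
```

drive_tool(targets=[0,0,-0.003,0,0,0,-0.003,0])

```text
time: 4.22
ee_pos: [0.5517, 0.0824, 0.0399]
orientation: [-2.514, 1.835, -0.031]
wrist_force: [-8.6, -0.6, 31.1]
finger_gap: 0.002
```

```bash
python3 -c "
from h import *
st()"
```

```text
p [0.5517 0.0824 0.0399] zax [ 0.0328  0.0113 -0.9994] F [-8.55 -0.59 31.11] v [ 0.001 -0.004  0.01  -0.002 -0.015 -0.   ] q [0.016 0.376 1.811 0.013 0.922 1.269] 4.2167
```

The tip hit the hard stop at z=39.9 mm with 31 N, so the key is fully in. Next I withdraw straight up.

drive_tool(targets=[0,0,0.006,0,0,0,0.008,0,0,0,0.012,0])

```text
time: 4.47
ee_pos: [0.5496, 0.0824, 0.0664]
orientation: [-2.516, 1.836, -0.027]
wrist_force: [-0.4, 0.8, -0.8]
finger_gap: 0.006
```

drive_tool(targets=[0,0,0.02,0,0,0,0.03,0,0,0,0.03,0,0,0,0.02,0])

```text
time: 4.8
ee_pos: [0.5454, 0.0823, 0.1665]
orientation: [-2.521, 1.84, -0.014]
wrist_force: [0.4, 0.3, 0.5]
finger_gap: 0.006
```

```bash
python3 -c "
from h import *
st()"
```

```text
p [0.5454 0.0823 0.1665] zax [ 0.0191  0.011  -0.9998] F [0.44 0.32 0.53] v [-0.001 -0.178 -0.366 -0.001  0.574  0.006] q [0.016 0.254 1.636 0.011 1.232 1.273] 4.8
```

drive_tool(targets=[0,-0.034,0,0,0,-0.034,0,0,0,-0.034,0,0,0,-0.034,0,0,0,-0.034,0,0])

```text
time: 5.22
ee_pos: [0.5488, -0.0859, 0.1739]
orientation: [-2.524, 1.818, -0.029]
wrist_force: [-0.2, 1.4, -0.2]
finger_gap: 0.006
```

drive_tool(targets=[0,-0.034,0,0,0,-0.034,0,0,0,-0.02,0,0,0,0,0,0])

```text
time: 5.55
ee_pos: [0.5477, -0.1845, 0.1733]
orientation: [-2.521, 1.826, -0.032]
wrist_force: [0.4, 0.1, -0.1]
finger_gap: 0.004
```

Run:
```python
from h import *
d=grab(); st()
cv2.imwrite("pics/s3.png",d['side'][0][:,:,::-1]); cv2.imwrite("pics/t3.png",d['top'][0][:,:,::-1])
for lo,hi,nm,z in(((50,90,60),(85,255,255),'g',.059),((5,110,100),(20,255,255),'o',.066)):
  for n in d:
    for a,c,dd,b in blobs(n,lo,hi,5):
        if 185<c[0]<345 and 175<c[1]<265: print(nm,n,a,c,plane(n,*c,z).round(4))
```

```text
p [ 0.5474 -0.1808  0.1733] zax [ 0.0326  0.014  -0.9994] F [-0.1  -0.22  1.  ] v [ 0.038 -0.011  0.016  0.013  0.005  0.003] q [-0.458  0.283  1.578  0.028  1.258  0.785] 5.65
g side 105 [291.1  183.84] [ 0.5421 -0.1788  0.059 ]
g top 49 [334.14 188.51] [ 0.5387 -0.1889  0.059 ]
```

View pics/s3.png

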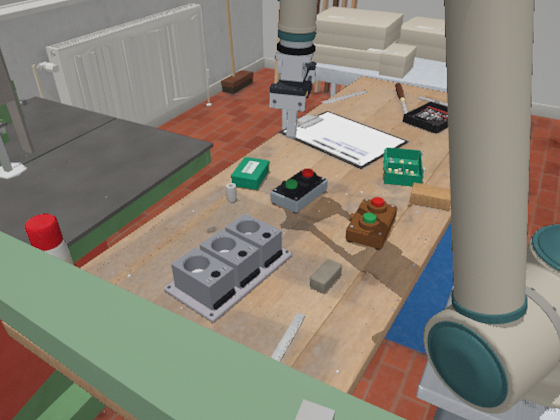

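View pics/t3.png

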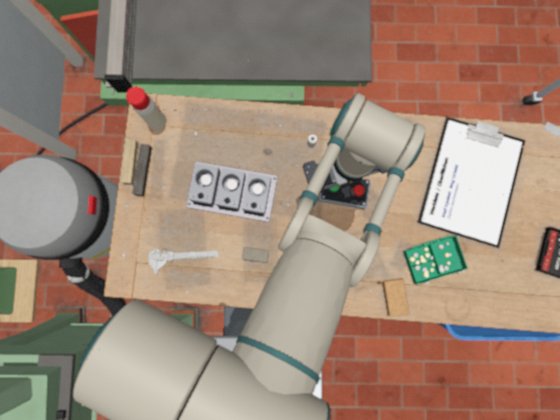

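The orange pin no longer shows in either view, so the breaker is set. The station's green button is still at side (291,184). I'll move over it and then down.

drive_tool(targets=[0,-0.003,-0.02,0,0,-0.001,-0.03,0,0,0,-0.02,0,0,0,-0.01,0,0,0,0,0])

```text
time: 6.07
ee_pos: [0.5479, -0.1762, 0.0922]
orientation: [-2.522, 1.812, -0.029]
wrist_force: [-0.1, 0.2, 0.5]
finger_gap: 0.002
```

```bash
python3 -c "
from h import *
st()"
```

```text
p [ 0.5479 -0.1762  0.0922] zax [ 0.0358  0.0178 -0.9992] F [-0.09  0.17  0.47] v [ 0.03  -0.01   0.009  0.011  0.012  0.006] q [-0.454  0.346  1.701  0.036  1.07   0.775] 6.0667
```

drive_tool(targets=[-0.001,-0.006,0,0,-0.001,-0.004,0,0,0,-0.002,0,0])

```text
time: 6.32
ee_pos: [0.546, -0.1847, 0.093]
orientation: [-2.526, 1.805, -0.027]
wrist_force: [-0.1, 0.1, 0.9]
finger_gap: 0.004
```

Run:
```python
from h import *
st(); d=grab(); st()
im=d['side'][0][110:220,230:370,::-1]; cv2.imwrite("pics/s4.png",cv2.resize(im,None,fx=5,fy=5,interpolation=cv2.INTER_CUBIC))
```

```text
p [ 0.546  -0.1847  0.093 ] zax [ 0.0352  0.0195 -0.9992] F [-0.07  0.09  0.9 ] v [-0.029  0.001 -0.031  0.004  0.013 -0.039] q [-0.47   0.348  1.697  0.038  1.075  0.753] 6.3167
p [ 0.5464 -0.1852  0.0932] zax [ 0.0362  0.0191 -0.9992] F [ 0.41 -0.64 -0.08] v [-0.002  0.001  0.003  0.002  0.     0.005] q [-0.47   0.347  1.696  0.038  1.074  0.754] 6.4167
```

View pics/s4.png

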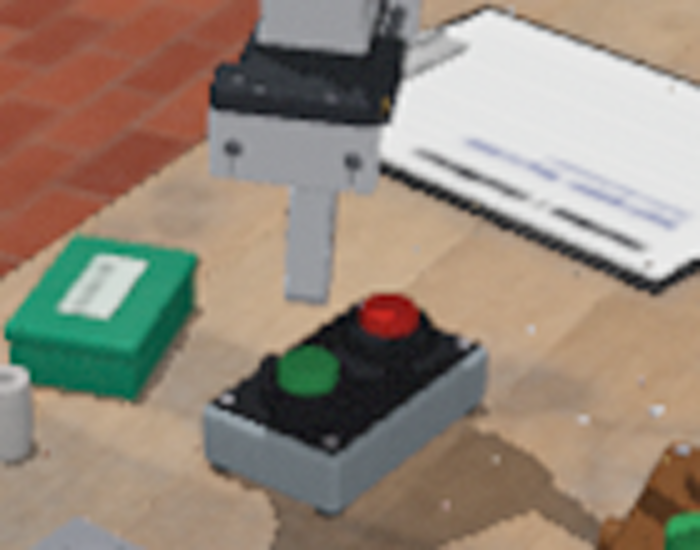

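The tip at crop (308,298) is straight above the green button at (308,363), which fits the 34 mm height difference. I'm going down.

drive_tool(targets=[0,-0.001,-0.01,0,0,-0.0005,-0.01,0,0,0,-0.005,0])

```text
time: 6.67
ee_pos: [0.5485, -0.1881, 0.0695]
orientation: [-2.524, 1.806, -0.039]
wrist_force: [-0.2, -0.3, 0.1]
finger_gap: 0.006
```

```bash
python3 -c "
from h import *
st()"
```

```text
p [ 0.5485 -0.1881  0.0695] zax [ 0.0426  0.016  -0.999 ] F [-0.16 -0.34  0.09] v [-0.002  0.058  0.079  0.004 -0.146 -0.006] q [-0.473  0.371  1.727  0.04   1.013  0.749] 6.6667
```

drive_tool(targets=[-0.002,0.001,-0.004,0,-0.001,0.0005,-0.003,0])

```text
time: 6.83
ee_pos: [0.5447, -0.1864, 0.0604]
orientation: [-2.524, 1.807, -0.036]
wrist_force: [0.3, 0.0, 0.0]
finger_gap: 0.004
```

```bash
python3 -c "
from h import *
st()"
```

```text
p [ 0.5447 -0.1864  0.0604] zax [ 0.0408  0.017  -0.999 ] F [0.31 0.05 0.03] v [-0.001  0.031  0.079  0.003 -0.114 -0.005] q [-0.474  0.377  1.746  0.04   0.991  0.748] 6.8333
```

drive_tool(targets=[0.0005,0,-0.003,0,0,0,-0.003,0])

```text
time: 7.0
ee_pos: [0.5445, -0.1863, 0.0536]
orientation: [-2.524, 1.807, -0.035]
wrist_force: [-0.0, 0.6, 4.5]
finger_gap: 0.006
```

drive_tool(targets=[0,0,-0.002,0,0,0,-0.002,0])

```text
time: 7.17
ee_pos: [0.5447, -0.1863, 0.0529]
orientation: [-2.524, 1.807, -0.036]
wrist_force: [-5.7, 2.7, 18.7]
finger_gap: 0.006
```

```bash
python3 -c "
from h import *
st()"
```

```text
p [ 0.5447 -0.1863  0.0529] zax [ 0.0404  0.0168 -0.999 ] F [-5.7   2.72 18.66] v [ 0.002 -0.001  0.007 -0.001 -0.014 -0.001] q [-0.473  0.385  1.755  0.04   0.974  0.747] 7.1667
```

The tip is at the stop at z=52.9 mm with 18.7 N, so the button is fully down. I release it straight up.

drive_tool(targets=[0,0,0.004,0,0,0,0.008,0,0,0,0.015,0,0,0,0.025,0,0,0,0.03,0])

```text
time: 7.58
ee_pos: [0.5408, -0.1842, 0.1332]
orientation: [-2.525, 1.808, -0.018]
wrist_force: [0.5, -0.4, 0.1]
finger_gap: 0.005
```

drive_tool(targets=[0,0,0.03,0,-0.01,0,0.02,0,-0.03,0,0.01,0,-0.03,-0.03,0,0,-0.03,-0.03,0,0])

```text
time: 8.0
ee_pos: [0.4477, -0.2426, 0.2036]
orientation: [-2.53, 1.791, -0.044]
wrist_force: [0.4, -0.9, -0.1]
finger_gap: 0.007
```

drive_tool(targets=[-0.03,-0.03,0,0,-0.03,-0.03,0,0,-0.03,-0.03,0,0,0,-0.02,0,0,0,0,0,0])

```text
time: 8.42
ee_pos: [0.3522, -0.3572, 0.2065]
orientation: [-2.531, 1.797, -0.054]
wrist_force: [-0.1, -0.0, 0.4]
finger_gap: 0.007
```

Run:
```python
from h import *
d=grab(); st()
cv2.imwrite("pics/s5.png",d['side'][0][:,:,::-1]); cv2.imwrite("pics/t5.png",d['top'][0][:,:,::-1])
for n in d:
    for a,c,dd,b in blobs(n,(50,90,60),(85,255,255),5):
        if 280<c[0]<345 and 175<c[1]<265: print(n,a,c,dd,plane(n,*c,.059).round(4),bydepth(n,*c,dd).round(4))
for a,c,dd,b in blobs('top',(0,0,190),(180,30,255),30):
    if 185<c[0]<280 and 160<c[1]<210: print('key',a,c,bydepth('top',*c,dd).round(4))
```

```text
p [ 0.3526 -0.3532  0.2061] zax [ 0.0489  0.0143 -0.9987] F [0.48 1.25 0.89] v [ 0.039 -0.005  0.015  0.016  0.003  0.002] q [-0.964  0.147  1.676  0.05   1.302  0.255] 8.5167
side 110 [291.16 183.59] 1.0836 [ 0.5425 -0.1799  0.059 ] [ 0.5442 -0.1832  0.0567]
top 116 [333.59 185.59] 1.1645 [ 0.5464 -0.1875  0.059 ] [ 0.5468 -0.1878  0.0566]
top 80 [317.89 264.32] 1.1341 [ 0.3421 -0.1459  0.059 ] [ 0.3421 -0.1459  0.0584]
key 1078 [245.16 193.26] [0.53   0.0463 0.0186]
key 88 [205.59 179.31] [0.5632 0.1509 0.0393]
key 96 [231.1  183.77] [0.5521 0.0828 0.0383]
key 100 [257.39 188.39] [0.5403 0.0126 0.0388]
key 33 [209.55 192.27] [0.5241 0.1351 0.0662]
key 189 [227.67 195.62] [0.516  0.0881 0.0654]
```

View pics/s5.png

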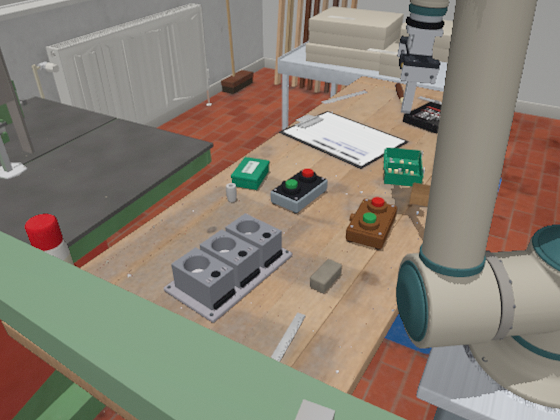

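View pics/t5.png

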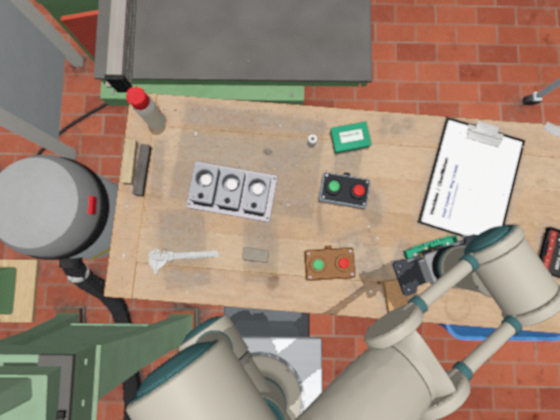

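Both views show all three pins hidden, and all three keys read about 39 mm. The green button is back out at the same pixels as before, (333.6,185.6) in the top view, so the station has not moved. The bystanders look undisturbed and the arm is clear, so I'm handing in.

```bash
python3 -c "
from rig import robot
print(robot.job_done())"
```

```text
the job is handed in; nothing more can be done
None
```

I pressed the tripped breaker's key fully in, then pressed the green start button fully down and let it go. The job was handed in at about 8.5 s, well under the 43 s limit; no verdict is reported back.

- **Breaker key:** the middle breaker was the tripped one. With the fingers shut I reached into its well and pressed until the hard stop, with the tip at 39.9 mm above the table and 31 N at the wrist. Afterwards its orange pin was hidden and its key read 38 mm by depth, level with the other two at about 39 mm.
- **Start button:** I pressed it to its stop, with the tip at 52.9 mm and about 19 N, then lifted straight off. It came back out, and it sits at the same pixels in both views as before, so the station did not move.
- **Everything else:** the red button was never touched. The whetstone, collet, calipers and the brown look-alike show no change by eye; I did not measure them. The arm ended clear, at about 0.2 m height.

**Disagreements:** the two cameras differed by about 3 mm on the well and up to 7 mm on the button. I averaged them for the well and leaned towards the top view for the button, because the side view also caught the button's flank. The tool was tilted about 2 to 3° from vertical and drifted a few millimetres between moves, which I corrected before each press.

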